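# Fill the relay carrier and pinch it out of its dock

## Robot

A 6-joint arm with a two-finger parallel gripper is mounted at the origin on the work surface. World frame = base frame: x ahead of the robot, y to its left, z up, the work surface at z = 0. Lengths are in m, angles in degrees, forces in N, time in s.
With the tool pointing down it reaches from about 0.35 to 0.875 m from the base axis. Payload 4.2 kg.
Tool frame: the origin (TCP) lies midway between the tips of the shut fingers; the grasp point (between the pads) lies 19 mm behind it; y points along the fingers, z is the direction in which the jaws open and shut, and the axes are right-handed (so a half turn about y gives the same grasp; the last joint's range is limited). The gripper opens to 87 mm and grips with 3 to 60 N. Pads are 19 mm wide; open, the fingers measure 117 mm over their backs; the gripper's body (75 mm by 190 mm) begins 51 mm behind the grasp point.
Start: joints at [79.16, 22.042, 0.453, 0, -68.411, -14.817], TCP at [0.271, 0.563, 0.223] pointing down, gripper open.
Joint ranges: [-179.83, 179.83], [-69.29, 118.12], [-61.27, 80.66], [-181.25, 117.63], [-171.15, -9.14], [-177.46, 177.46]. Speed limits (degrees/s): [159.86, 159.86, 180, 180, 180, 180].

## Interface

Orientations are given as [roll, pitch, yaw] about the fixed x, y, z axes, in that order (R = Rz(yaw) Ry(pitch) Rx(roll)).
In Python, from workcell import env gives the robot as it stands. The module is installed in compiled form; this text tells all that it offers. Calls block until the motion is done:
- env.goto(position, orientation): joint-space move of the TCP to a pose.
- env.move_straight(position, rotation=None, rate=0.15, force_limit=None): straight line of the TCP; rotation=None keeps the orientation; rate is the mean speed in m/s. With force_limit (N) it stops when the force on the tool has changed by that much, and returns True; else False.
- env.set_joints(angles): joint-space move.
- env.gripper_to(opening, grasp_force=None): opening from 0.0 (shut) to 1.0 (fully open); grasp_force is the grip in N (None keeps the last); returns when the fingers have stopped.
- env.dwell(seconds).
- env.inverse_kinematics(position, orientation): joint angles nearest the present ones, or None.
- env.read_state(): the state.
- env.grab_frame(name): name is "scene" or "top"; returns a dict with "image" (420x560x3 uint8, blue, green, red), "fx", "fy", "cx", "cy" (pixels), "position" and "orientation" of the camera in the world. Camera axes: x right, y up, looking along -z (the intrinsics and any distortion apply to the point x, -y, -z); pixel columns grow to the right and rows downward; lengths in m; the calibration is good to about 2 mm. A picture is of the moment at which its call begins. There is no depth.
A pose or a line that the arm cannot do raises env.Unreachable and nothing moves.
- env.close_job(): hands the job in, once; it reports no verdict.
Trained networks look in a picture, given as the dict that the camera call returned (one of the last four; its "shot" number tells which), for a name from the list of things; names that differ only in an ending like _2 or _b are one class to them, and where a whole thing is asked for, a point or a joint stands for the part that bears it (a point fixed in the world has none). Each returns a list of dicts, best first, with "score" (0 to 1); they miss things now and then, are a little off and sometimes report something else, mostly with a low value. They report only what shows in the picture. A call takes as long as a camera call. They do not tell look-alikes from the thing itself.
- env.search_frame(picture, thing): "xyz" ([x, y, z] in m, in world coordinates, good to about 4 mm: the middle of the surface that is visible of it).
- env.trace(picture, thing): "mask" (420x560 bool, what is visible of it).
The state is a dict: "clock": time; "joint_positions": joint angles; "qvel": joint speeds; "joint_torque": joint torques, N m; "position": TCP position; "tool_rot": TCP orientation; "force": force on the tool from outside, world axes, zero at the start; "wrist_torque": the same for the moment, N m; "opening": opening from 0.0 (shut) to 1.0 (fully open).
Only numpy, scipy, OpenCV 4.12 (cv2) and the standard library are available. Lean on these libraries where they do the work, as an engineer would, in place of code of your own. Each camera call takes 0.05 s, during which the arm holds its last target.

## Task

Take the one loose relay out of the parts bin and stand it fully home in the empty pocket of the relay carrier. Then pinch the carrier's two side catches together, lift it level out of its dock, relay and all, and finish while still holding it by the pinched catches about 10 cm above where it sat. Leave the other parts in the bin, and the circuit board and the solder spool where they are.

Things in the scene. Friction and masses are not known exactly. Their poses are not given: they have to be found in the camera images.
- relay: The loose relay, the only one in the bin: plain blue plastic block, 13 (x) by 29 (y) by 25.5 mm high, 18 g. Origin at the centre of its underside, z up. Stands upright on the bin floor among other parts, 25 mm free beyond both narrow end faces: grip it along its 29 mm length by its upper 13 mm.
- bin: Red open parts bin, 220 mm (x) by 200 mm (y), walls 30 mm high and 4 mm thick, inner floor 4 mm above the bench. It stands left or right of the robot's centre line, fixed. Origin at the centre of its underside.
- carrier: Grey carrier 104 (x) by 52 mm (y), 68 mm over its catches, deck 45 mm above its underside, 0.24 kg. Pockets at x = -37, 0, +37 mm: the -x one (robot's side) is empty, the others hold built-in blue relays 14.5 mm proud of the deck. Origin: centre of underside, z up. Docked: underside 10 mm above bench, 1 mm play; lifts only 2 mm until both catches are pressed.
- pocket (a point): Centre of the floor of the carrier's empty pocket, 34 mm above the carrier's underside and 11 mm below its deck. The pocket is 19 mm (carrier x) by 35 mm (carrier y), so a relay stands in it with its length along the carrier's y, 3 mm free all round, either way round.
- dock: Grey fixed dock, 124 (x) by 90 mm (y), walls 30 mm high, floor 10 mm above the bench, axes parallel to the carrier's; left or right of the robot's centre line. At the middle of each long side a steel ledge (top also 30 mm above the bench, out to 45 mm from the middle) overhangs a catch's hook. Origin: centre of underside.
- catch_left_tab (a point): Centre of the outer face of the +y catch's press tab, mid-length of the carrier: a ribbed upright grey tab 24 mm wide (x), 26 mm high, from 40 to 66 mm above the bench while docked; its face stands 34 mm from the carrier's middle. Press it towards the middle (-y).
- catch_right_tab (a point): The same on the carrier's -y side; pressed towards +y. Pinching both tabs between the fingers narrows the 68 mm over the tabs to 56 mm.
- catch_left (a joint): Travel of the left catch, m: 0 = sprung out, hooked under the ledge; 0.006 = pressed in to its stop. 1.8 N to start, 5.4 N fully in; free of the ledge from about 0.004; springs back when let go. Pinched to their stops by a grip of about 25 N, the tabs carry the carrier.
- catch_right (a joint): Travel of the right catch, the same.
- capacitor: Stock, stays in the bin: round black can, 22 mm diameter, 30 mm high. Origin under its centre.
- heatsink: Stock, stays in the bin: finned aluminium block, 30 by 26 by 22 mm high. Origin under its centre.
- terminal: Stock, stays in the bin: blue stepped terminal block, 16 by 36 by 17 mm high, with four screws on top. Origin under its centre.
- standoff: Stock, stays in the bin: brass round spacer, 12 mm diameter, 22 mm high, near the bin's middle. Origin under its centre.
- smallcap: Stock, stays in the bin: small round black can, 12 mm diameter, 14 mm high. Origin under its centre.
- trimmer: Stock, stays in the bin: small blue block, 12 by 12 by 11 mm high, with a brass screw on top. Origin under its centre.
- board: Bystander, stays put: circuit board on a black base, 90 by 50 mm, 17 mm high. Origin under its centre.
- spool: Bystander, stays put: solder spool, 45 mm diameter, 45 mm high. Origin under its centre.
Not all that is in view belongs to the job. What is shaped like the carrier but red or yellow is not meant.

How it is judged (in metres and radians):
On the way, in this order (a step that is already met when the one before it is completed fails the run):
1. the relay stands in the empty pocket, let go, with the carrier still in its dock (x of relay in the frame of carrier between -0.042 and -0.032 m and y of relay in the frame of carrier between -0.005 and 0.005 m and z of relay in the frame of carrier between 0.031 and 0.037 m and angle between the z axis of relay and the z axis of carrier, either way round below 0.15 rad and z of carrier in the frame of dock below 0.0135 m and horizontal distance between carrier and dock below 0.006 m and contact force between the fingers and relay below 0.1 N), for 0.2 s.
2. both side catches are pinched in by the fingers while the carrier still sits in the dock (value of joint each of catch_left, catch_right above 0.004 m and z of carrier in the frame of dock below 0.0135 m and horizontal distance between carrier and dock below 0.006 m and contact force between the fingers and carrier above 3 N), for 0.05 s.
At the end, for the whole second after the job is handed in: Carrier held by both catches (each in over 4 mm), still, level within 0.2 rad, raised over 70 mm and touching neither dock nor bin; the relay stands in the formerly empty pocket within 5 mm sideways and 3 mm in height, upright within 0.15 rad, untouched by the fingers (x of relay in the frame of carrier between -0.042 and -0.032 m and y of relay in the frame of carrier between -0.005 and 0.005 m and z of relay in the frame of carrier between 0.031 and 0.037 m and angle between the z axis of relay and the z axis of carrier, either way round below 0.15 rad and value of joint each of catch_left, catch_right above 0.004 m and z of carrier in the frame of dock above 0.08 m and angle between carrier's own z axis and vertical below 0.2 rad and linear speed of carrier below 0.03 m/s and contact force between the fingers and carrier above 3 N and contact force between each of dock, bin and carrier below 0.05 N and contact force between the fingers and relay below 0.1 N); the arm keeps its last pose, push and grip.
It fails at once if another part is taken or thrown out of the bin ((horizontal distance between capacitor and bin above 0.15 m or z of capacitor in the frame of bin above 0.045 m) or (horizontal distance between heatsink and bin above 0.15 m or z of heatsink in the frame of bin above 0.045 m) or (horizontal distance between terminal and bin above 0.15 m or z of terminal in the frame of bin above 0.045 m) or (horizontal distance between standoff and bin above 0.15 m or z of standoff in the frame of bin above 0.045 m) or (horizontal distance between smallcap and bin above 0.15 m or z of smallcap in the frame of bin above 0.045 m) or (horizontal distance between trimmer and bin above 0.15 m or z of trimmer in the frame of bin above 0.045 m)).
It fails at once if the circuit board or the solder spool is pushed more than 30 mm (distance of any of board, spool from where it was at the start of the episode above 0.03 m).
It also fails if it takes over 48 s, if anything falls off the work surface, if the arm or the gripper's body presses on something with over 40 N, if the wrist force passes 120 N, or if a joint passes its speed limit or range.

## Working session

There is one attempt and no reset: what is moved stays moved. The work goes in short steps, each a Python script; the robot and the scene stay as the last script left them, time stands still between calls to the robot, and variables do not carry over. Pictures are saved under pics/ and viewed, and the job is handed in when it is done.

```bash
mkdir -p pics; ls
python3 - <<'E'
from workcell import env
import cv2
s=env.read_state();print({k:(v if not hasattr(v,'tolist') else v.tolist()) for k,v in s.items()})
for n in("scene","top"):
    p=env.grab_frame(n);cv2.imwrite(f"pics/{n}0.png",p["image"])
    print(n,{k:v for k,v in p.items() if k!="image"})
    for t in("relay","bin","carrier","pocket","dock","catch_left_tab","catch_right_tab","terminal","trimmer","board","spool"):
        print(t,[(round(d["score"],2),[round(float(x),3) for x in d["xyz"]]) for d in env.search_frame(p,t)])
E
```

```text
pics
{'clock': 0.0, 'joint_positions': [79.16011360434027, 22.091171715489313, 0.3788404139315124, -0.028544994112068827, -68.41097407181556, -14.81725963957058], 'qvel': [-0.04289207756610437, 0.018362195986727756, -0.027089152215879406, 0.05533473257841732, 0.04093906636678575, -0.0885148834452058], 'joint_torque': [-4.2373750375190866e-05, -39.06727194786072, 18.740903735160828, 4.219931960105896, 0.011129245685879141, -0.00019530579265847337], 'position': [0.27033164643173924, 0.5628370096252487, 0.22145001645602752], 'tool_rot': [-89.87401051824443, 0.005896411083772168, 154.3323288570418], 'force': [-0.8589682142680944, -0.06380538541859516, -0.4761576566222534], 'wrist_torque': [-0.030535054553836375, 0.022011847332711113, 0.051071477941239125], 'opening': 0.9989482424556062}
scene {'fx': 539.4068504806564, 'fy': 539.4068504806564, 'cx': 272.70347412536154, 'cy': 211.1634451006302, 'position': array([ 1.08375349, -0.39400784,  0.91996968]), 'orientation': array([37.61909035, -0.06735962, 57.88539666]), 'shot': 1}
relay [(0.7, [0.597, 0.182, 0.023])]
bin [(0.55, [0.533, 0.212, 
[... 1187 characters left out ...]
), (0.82, [0.442, -0.349, 0.046]), (0.71, [0.587, -0.316, 0.046])]
pocket [(0.8, [0.59, -0.316, 0.041]), (0.75, [0.524, -0.17, 0.057]), (0.57, [0.443, -0.347, 0.045])]
dock [(0.88, [0.512, -0.153, 0.027])]
catch_left_tab [(0.68, [0.467, -0.352, 0.054]), (0.67, [0.567, -0.297, 0.045]), (0.49, [0.534, -0.14, 0.07]), (0.47, [0.501, 0.15, 0.035])]
catch_right_tab [(0.55, [0.412, -0.344, 0.045]), (0.47, [0.618, -0.336, 0.05]), (0.44, [0.526, -0.195, 0.062])]
terminal [(0.66, [0.47, 0.247, 0.02])]
trimmer [(0.59, [0.5, 0.15, 0.033]), (0.48, [0.551, 0.14, 0.016]), (0.44, [0.527, -0.169, 0.057]), (0.2, [0.472, 0.247, 0.021])]
board [(0.81, [0.4, 0.001, 0.009])]
spool [(0.58, [0.625, -0.002, 0.041])]
```

View pics/scene0.png

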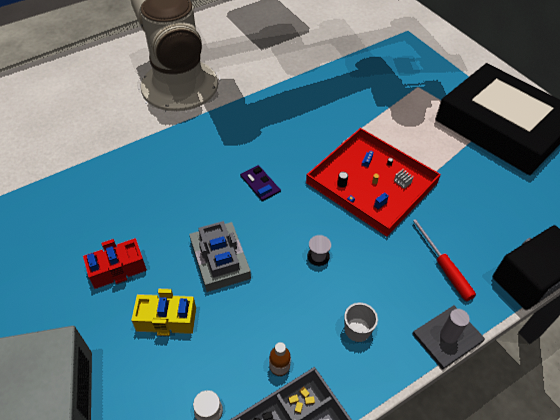

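View pics/top0.png

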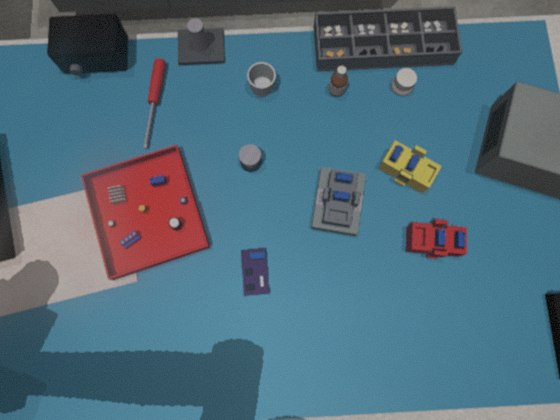

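Relay candidates in top0: block (157,181); terminal (130,240), with screws; trimmer (183,200), small; built-in relays (341,196) and (344,177); the blue bits in the red and yellow carriers; the board's blue bit (257,256). By description, the relay is (157,181). I'll check this in a crop, along with the grey carrier.

```bash
cat > h.py <<'E'
import numpy as np, cv2
from scipy.spatial.transform import Rotation as R
from workcell import env
def ray(p,u,v):
    r=R.from_euler('xyz',p["orientation"],degrees=True).as_matrix()
    d=np.array([(u-p["cx"])/p["fx"],-(v-p["cy"])/p["fy"],-1.])
    return np.array(p["position"]),r@d
def atz(p,u,v,z):
    o,d=ray(p,u,v);return o+d*(z-o[2])/d[2]
def proj(p,X):
    r=R.from_euler('xyz',p["orientation"],degrees=True).as_matrix()
    c=(np.atleast_2d(X)-p["position"])@r
    return np.stack([p["cx"]+p["fx"]*c[:,0]/-c[:,2],p["cy"]-p["fy"]*c[:,1]/-c[:,2]],1)
def crop(p,u,v,h,k,fn):
    a=p["image"][max(v-h,0):v+h,max(u-h,0):u+h];cv2.imwrite(fn,cv2.resize(a,None,fx=k,fy=k,interpolation=cv2.INTER_CUBIC))
E
python3 - <<'E'
from h import *
t=env.grab_frame("top");s=env.grab_frame("scene")
A=[cv2.resize(t["image"][140:290,75:225],(390,390),interpolation=2),cv2.resize(t["image"][150:250,290:390],(390,390),interpolation=2)]
cv2.imwrite("pics/cropt.png",np.hstack(A))
B=[cv2.resize(s["image"][110:260,300:450],(390,390),interpolation=2),cv2.resize(s["image"][205:305,170:270],(390,390),interpolation=2)]
cv2.imwrite("pics/crops.png",np.hstack(B))
for p in(t,s):
  for th in("relay","carrier"):
    for d in env.trace(p,th):
      m=d["mask"].astype(np.uint8);c,_=cv2.findContours(m,0,2);c=max(c,key=cv2.contourArea)
      print(th,round(d["score"],2),m.sum(),cv2.minAreaRect(c))
  for n,X in(("rel",[.59,.185,.0295]),("car",[.53,-.17,.055])):print(n,proj(p,X))
E
```

```text
relay 0.53 131 ((158.0, 181.0), (10.0, 14.0), 90.0)
carrier 0.96 1731 ((340.5782775878906, 198.81175231933594), (37.085113525390625, 55.62767028808594), 8.530766487121582)
carrier 0.76 1884 ((410.4558410644531, 166.073486328125), (55.05104064941406, 41.502655029296875), 30.963754653930664)
carrier 0.71 95 ((355.44122314453125, 199.7353057861328), (7.518604278564453, 14.309601783752441), 14.03624439239502)
carrier 0.69 1961 ((436.0, 239.0), (38.0, 60.0), 90.0)
rel [[158.62174133 181.57873748]]
car [[340.27407965 198.38740694]]
relay 0.72 147 ((380.75, 201.24998474121094), (9.899494171142578, 16.26345443725586), 45.0)
relay 0.49 98 ((367.0000305175781, 158.50001525878906), (6.7082037925720215, 15.205260276794434), 26.56505012512207)
carrier 0.76 1500 ((218.98863220214844, 249.21409606933594), (51.29270553588867, 34.88105010986328), 72.47443389892578)
carrier 0.74 2303 ((163.62225341796875, 311.5183410644531), (62.3029899597168, 45.83720016479492), 8.53076457977295)
carrier 0.73 2094 ((113.25, 261.75), (43.323204040527344, 58.1859016418457), 71.56504821777344)
rel [[379.24060136 196.44228477]]
car [[218.10833239 243.23690683]]
```

View pics/cropt.png

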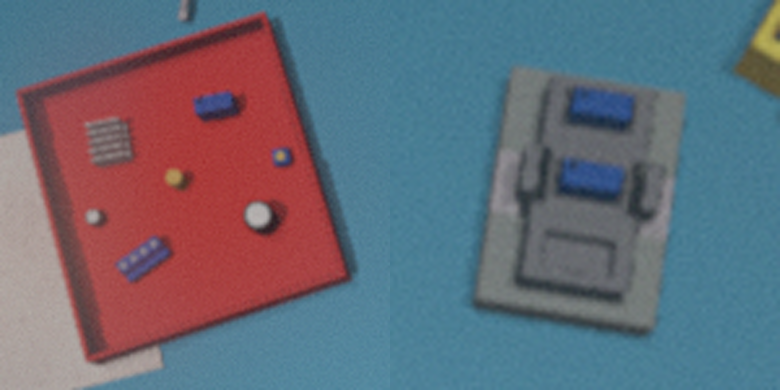

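View pics/crops.png

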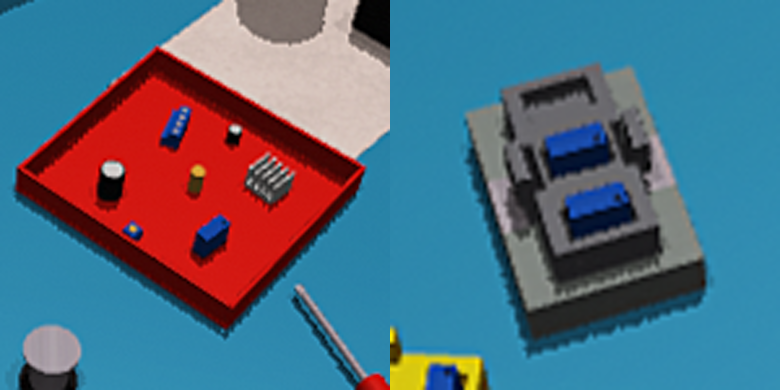

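The relay at top (157,181) / scene (381,201) is the plain block; the others show screws or are small. The grey carrier is docked, with its empty pocket on the robot side, top (338,214). The two cameras disagree by about 8 mm, so I'll check each one against known sizes.

Run:
```python
from h import *
for n in("top","scene"):
  p=env.grab_frame(n);hsv=cv2.cvtColor(p["image"],cv2.COLOR_BGR2HSV)
  red=(((hsv[...,0]<8)|(hsv[...,0]>172))&(hsv[...,1]>120)).astype(np.uint8)
  c,_=cv2.findContours(red,0,2);c=max(c,key=cv2.contourArea)
  hull=cv2.convexHull(c)[:,0]
  q=cv2.approxPolyDP(hull,4,True)[:,0];print(n,q.tolist())
  print(np.round([atz(p,u,v,.03) for u,v in q],4).tolist())
  X=np.array([atz(p,u,v,.03)[:2] for u,v in q]);print(np.linalg.norm(X-np.roll(X,-1,0),axis=1))
  for d in env.trace(p,"dock")[:2]:
    m=d["mask"].astype(np.uint8);c,_=cv2.findContours(m,0,2);c=max(c,key=cv2.contourArea);print(d["score"],m.sum(),cv2.minAreaRect(c))
  g=((hsv[...,1]<90)).astype(np.uint8)
  b=((abs(hsv[...,0].astype(int)-113)<10)&(hsv[...,1]>150)).astype(np.uint8)
  cv2.imwrite(f"pics/m_{n}.png",np.hstack([b*255,g*255])[:,:])
```

```text
top [[176, 145], [208, 246], [109, 277], [92, 179], [116, 164]]
[[0.6653, 0.1498, 0.03], [0.4552, 0.0893, 0.03], [0.4057, 0.2788, 0.03], [0.6023, 0.3177, 0.03], [0.6312, 0.2705, 0.03]]
[0.21865316 0.19586721 0.20038277 0.05529053 0.12541252]
0.85 1210 ((338.6513671875, 201.70811462402344), (46.736785888671875, 63.580745697021484), 8.972626686096191)
scene [[359, 128], [440, 174], [387, 235], [306, 182], [307, 173]]
[[0.4015, 0.2764, 0.03], [0.6114, 0.3384, 0.03], [0.677, 0.1344, 0.03], [0.474, 0.0754, 0.03], [0.4536, 0.092, 0.03]]
[0.2189171  0.21428192 0.21140053 0.02632051 0.19165406]
0.79 1268 ((219.73666381835938, 255.95730590820312), (61.08672332763672, 48.20124053955078), 72.6459732055664)
```

```bash
cat > fit.py <<'E'
from h import *
from scipy.optimize import minimize
def box(cx,cy,sx,sy,z0,z1):
    return np.array([[cx+a*sx/2,cy+b*sy/2,z] for a in(-1,1) for b in(-1,1) for z in(z0,z1)])
def place(P,x,y,yaw):
    c,s=np.cos(yaw),np.sin(yaw);Q=P.copy();Q[:,0]=x+c*P[:,0]-s*P[:,1];Q[:,1]=y+s*P[:,0]+c*P[:,1];return Q
def blue(img):
    f=img.astype(float);b,g,r=f[...,0],f[...,1],f[...,2]
    return np.clip((b-1.25*g-8)/np.maximum(b,40)*3,0,1)   # bench: b~1.2 g ; relays b>>g
def render(p,hulls,win):
    u0,v0,u1,v1=win;k=8
    im=np.zeros(((v1-v0)*k,(u1-u0)*k),np.uint8)
    for H in hulls:
        q=(proj(p,H)-[u0,v0]+.5)*k
        cv2.fillConvexPoly(im,np.round(cv2.convexHull(q.astype(np.float32))*16).astype(np.int32),255,shift=4)
    return cv2.GaussianBlur(cv2.resize(im,(u1-u0,v1-v0),interpolation=cv2.INTER_AREA).astype(float)/255,(0,0),1.0)
def fit(pics,parts,x0,tag,rng=14):
    obs=[]
    for p in pics:
        q=proj(p,np.vstack([place(P,*x0) for P in parts]))
        w=np.r_[np.floor(q.min(0))-rng,np.ceil(q.max(0))+rng].astype(int)
        o=cv2.GaussianBlur(blue(p["image"]),(0,0),.7)[w[1]:w[3],w[0]:w[2]];o=o/np.percentile(o,98)
        obs.append((p,w,np.clip(o,0,1)))
    def cost(t,sel=obs):
        t=[t[0]/100,t[1]/100,t[2]/5]
        return sum(((render(p,[place(P,*t) for P in parts],w)-o)**2).sum() for p,w,o in sel)
    res=[]
    for sel in([obs] if len(obs)<2 else [obs]+[[o] for o in obs]):
        best=None
        for dy in(-.3,0,.3):
            s=np.array([x0[0]*100,x0[1]*100,(x0[2]+dy)*5])
            S=np.vstack([s,s+[.6,0,0],s+[0,.6,0],s+[0,0,1]])
            r=minimize(cost,s,args=(sel,),method='Nelder-Mead',options=dict(initial_simplex=S,xatol=1e-3,fatol=1e-3))
            if best is None or r.fun<best.fun:best=r
        t=[best.x[0]/100,best.x[1]/100,best.x[2]/5];res.append(t)
        print(tag,np.round(t[:2],4),round(np.degrees(t[2]),1),round(best.fun,2),round(sum((o**2).sum() for _,_,o in sel),1))
    t=res[0]
    V=[]
    for p,w,o in obs:
        a=p["image"][w[1]:w[3],w[0]:w[2]].copy();a=cv2.resize(a,None,fx=7,fy=7,interpolation=2)
        for P in parts:
            q=(proj(p,place(P,*t))-w[:2]+.5)*7
            cv2.polylines(a,[cv2.convexHull(q.astype(np.int32))],True,(0,255,255),1)
        V.append(cv2.resize(a,(390,390)))
    cv2.imwrite(f"pics/fit_{tag}.png",np.hstack(V));return res
E
python3 - <<'E'
from fit import *
P=[env.grab_frame("top"),env.grab_frame("scene")]
fit(P,[box(0,0,.013,.029,.004,.0295)],[.589,.185,np.radians(90-16)-np.pi/2*1],"relay")
fit(P,[box(0,0,.013,.029,.004,.0295)],[.589,.185,np.radians(16)],"relayb")
fit(P,[box(x,0,.013,.029,.055,.0695) for x in(0,.037)],[.53,-.17,np.radians(-11)],"car")
E
```

```text
relay [0.5947 0.1902] 11.6 57.15 204.1
relay [0.5984 0.1919] 1.7 29.72 80.7
relay [0.5923 0.1901] 12.1 2.32 123.4
relayb [0.5945 0.1897] 13.2 56.91 204.3
relayb [0.5985 0.1919] 2.1 29.7 80.9
relayb [0.5923 0.19  ] 12.5 2.16 123.4
car [ 0.5338 -0.1717] -12.9 40.73 421.9
car [ 0.5349 -0.1712] -12.8 29.94 148.3
car [ 0.533  -0.1722] -12.8 4.06 273.6
```

```bash
python3 -c "
import cv2,numpy as np
cv2.imwrite('pics/fits.png',np.vstack([cv2.resize(cv2.imread(f'pics/fit_{n}.png'),(580,290)) for n in('relay','car')]))"
```

```text
(no output)
```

View pics/fits.png

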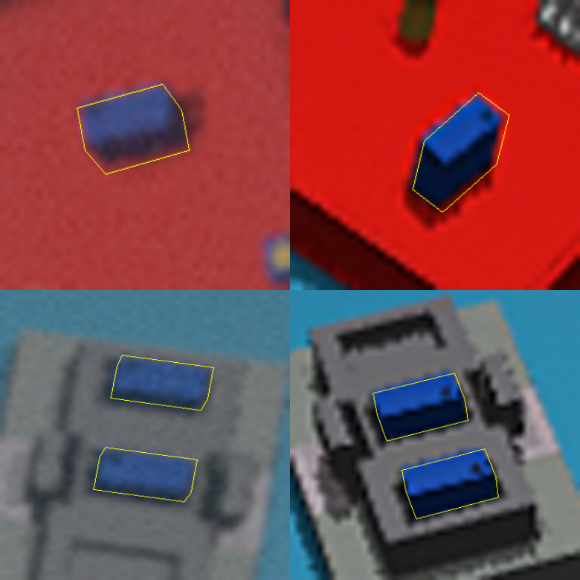

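Run:
```python
from fit import *
P=[env.grab_frame("top")]
fit(P,[box(0,0,.013,.029,.029,.0295)],[.592,.190,np.radians(12)],"relayt")
fit(P,[box(x,0,.013,.029,.069,.0695) for x in(0,.037)],[.533,-.172,np.radians(-12.8)],"cart")
```

```text
relayt [0.595 0.189] 9.8 1.02 78.5
cart [ 0.533  -0.1702] -12.4 3.36 149.5
```

The two cameras agree within 2–3 mm: relay about (0.593, 0.1898) at 12°, carrier about (0.533, −0.1712) at −12.7°. The heights and pocket side fit too. Next I'll hover and check the pads against the relay.

Run:
```python
from fit import *
for yaw in(12,-168):
  for pos,dy in(((.593,.1898,.1),0),((.533,-.171,.12),-24.7)):
    q=env.inverse_kinematics(list(pos),[-90,0,yaw+dy]);print(yaw,None if q is None else np.round(q,1))
```

```text
12 [  32.6   27.9   -9.    -0.   -53.1 -110.6]
12 [  -1.2   21.3  -16.9   -0.   -51.8 -101.5]
-168 [ 32.6  27.9  -9.    0.  -53.1  69.4]
-168 [ -1.2  21.3 -16.9   0.  -51.8  78.5]
```

Run:
```python
from fit import *
env.goto([.593,.1898,.085],[-90,0,-168]);env.gripper_to(.50,10)
env.dwell(.2)
s=env.read_state();print(s["clock"],s["position"],s["tool_rot"],s["opening"],s["force"])
t=env.grab_frame("top");c=env.grab_frame("scene")
V=[]
for p in(t,c):
  q=proj(p,[[.593,.1898,.0295]])[0].astype(int);a=p["image"][q[1]-45:q[1]+45,q[0]-45:q[0]+45];a=cv2.resize(a,(390,390),interpolation=2)
  # mark tcp and pads
  T=s["position"]
  for X in(T,np.array(T)+[0,0,.019]):
    u=(proj(p,X)[0]-q+45+.5)*390/90;cv2.circle(a,tuple(u.astype(int)),3,(0,255,0),1)
  V.append(a)
cv2.imwrite("pics/hov.png",np.hstack(V))
```

```text
4.8917 [0.59299609 0.18977897 0.08498788] [-8.99984723e+01 -2.61292786e-03 -1.68000832e+02] 0.5027294764660325 [-0.20077885 -1.29028684  0.53812089]
```

View pics/hov.png

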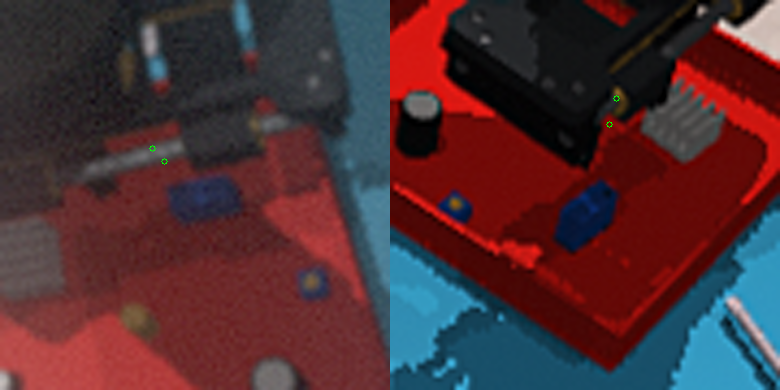

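The relay shows at crop (205,197) top / (588,215) scene, with the finger axis in line with its length. The heatsink is clear. Descending.

Run:
```python
from fit import *
print(env.move_straight([.593,.1898,.0175],rate=.08,force_limit=6))
s=env.read_state();print(s["position"],s["force"])
env.gripper_to(0.0,12)
s=env.read_state();print(s["opening"]*87,s["force"],s["wrist_torque"],s["clock"])
p=env.grab_frame("scene");q=proj(p,s["position"])[0].astype(int)
crop(p,q[0],q[1],50,5,"pics/grasp.png")
```

```text
False
[0.59348593 0.19007884 0.01805261] [ 0.11105968  0.5155622  -0.19591761]
28.664716579266397 [-0.11228904  0.25089694  1.87934753] [-0.03978996  0.13937792  0.00911707] 6.4167
```

View pics/grasp.png

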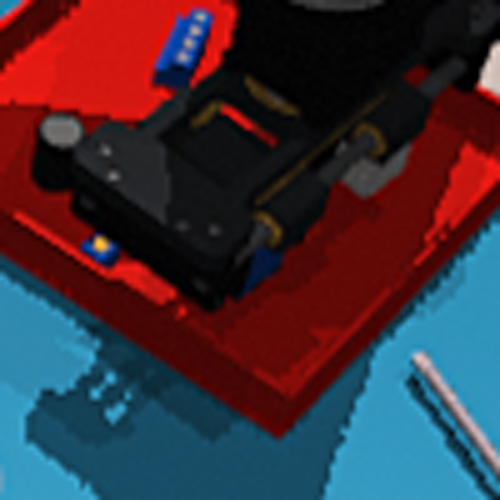

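Run:
```python
from fit import *
s=env.read_state();P=s["position"]
env.move_straight([P[0],P[1],.14],rate=.12)
env.goto([.4969,-.1632,.12],[-90,0,167.3]);env.dwell(.4)
s=env.read_state();print(s["position"],s["tool_rot"],s["opening"]*87,s["force"],s["clock"])
V=[]
for n in("top","scene"):
  p=env.grab_frame(n);q=proj(p,[.4969,-.1632,.09])[0].astype(int)
  a=cv2.resize(p["image"][q[1]-50:q[1]+50,q[0]-50:q[0]+50],(390,390),interpolation=2)
  b=box(0,0,.013,.029,s["position"][2]-.0135,s["position"][2]+.012)
  Q=place(b,s["position"][0],s["position"][1],np.radians(s["tool_rot"][2]))
  u=(proj(p,Q)-q+50+.5)*3.9;cv2.polylines(a,[cv2.convexHull(u.astype(np.int32))],True,(0,255,255),1)
  V.append(a)
cv2.imwrite("pics/hovp.png",np.hstack(V))
```

```text
[ 0.49709319 -0.16283788  0.11996164] [-8.99988384e+01 -1.89253437e-03  1.67339579e+02] 28.655040284639284 [ 0.56656692 -0.58629962  0.01880363] 9.4167
```

View pics/hovp.png

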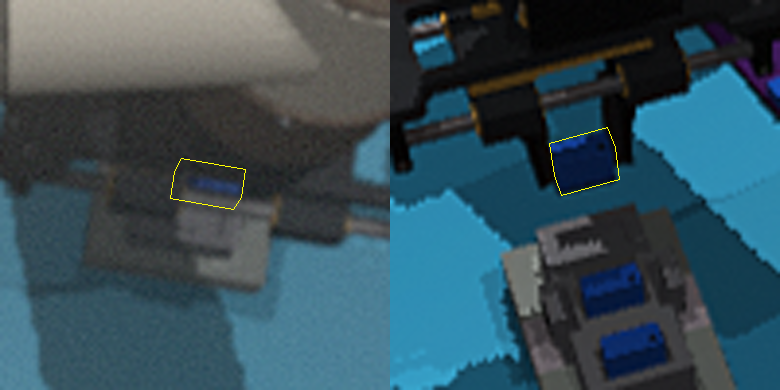

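Run:
```python
from fit import *
p=env.grab_frame("scene");s=env.read_state();T=s["position"];y=np.radians(-12.7)
fit([p],[box(0,0,.013,.029,T[2]-.0135,T[2]+.012)],[T[0],T[1],y],"held",10);print(T)
fit([p],[box(x,0,.013,.029,.055,.0695) for x in(0,.037)],[.533,-.172,y],"car2",8)
cv2.imwrite("pics/held2.png",np.hstack([cv2.imread("pics/fit_held.png"),cv2.imread("pics/fit_car2.png")]))
```

```text
held [ 0.4963 -0.1636] -20.1 7.39 162.2
[ 0.49695762 -0.16309758  0.11999754]
car2 [ 0.5331 -0.1723] -13.1 3.32 279.6
```

View pics/held2.png

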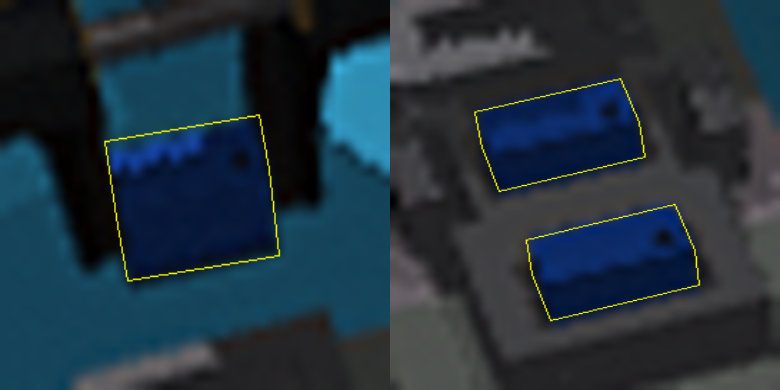

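Run:
```python
from fit import *
R_=[-90,0,167.1]
env.move_straight([.4974,-.1632,.074],rotation=R_,rate=.08)
env.dwell(.3);f0=np.array(env.read_state()["force"])
h=env.move_straight([.4974,-.1632,.0565],rate=.02,force_limit=4)
s=env.read_state();print(h,s["position"],np.array(s["force"])-f0,s["wrist_torque"],s["clock"])
V=[]
for n in("top","scene"):
  p=env.grab_frame(n);q=proj(p,[.5,-.1632,.06])[0].astype(int)
  V.append(cv2.resize(p["image"][q[1]-45:q[1]+45,q[0]-45:q[0]+45],(390,390),interpolation=2))
cv2.imwrite("pics/ins.png",np.hstack(V))
```

```text
True [ 0.49717172 -0.16318482  0.05794863] [-0.96408191  0.29565742  4.29941194] [0.14665668 0.20651359 0.00910766] 11.35
```

View pics/ins.png

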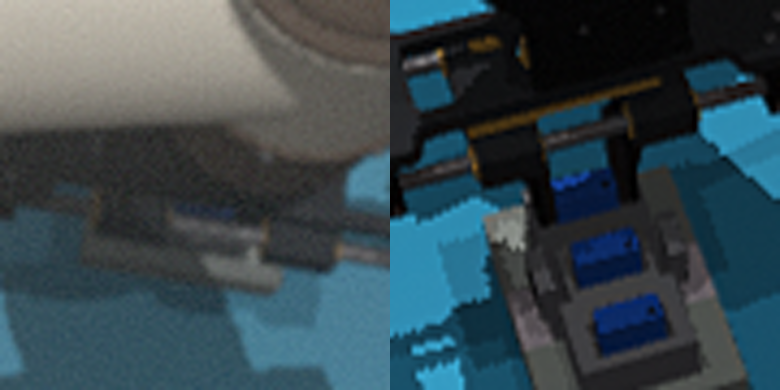

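Contact came at TCP z = 0.0579, exactly the expected home height (0.058). The relay sits at the same proud height as its neighbours. Releasing.

Run:
```python
from fit import *
env.gripper_to(.5)
s=env.read_state();P=s["position"];env.dwell(.2)
env.move_straight([P[0],P[1],.13],rate=.12)
env.gripper_to(1.0)
env.dwell(.2)
p=env.grab_frame("scene");y=np.radians(-12.9)
fit([p],[box(x,0,.013,.029,.055,.0695) for x in(0,.037)],[.533,-.172,y],"c3",8)
fit([p],[box(-.037,0,.013,.029,.055,.0695)],[.533,-.172,y],"r3",6)
q=proj(p,[.52,-.17,.06])[0].astype(int);crop(p,q[0],q[1],45,9,"pics/placed.png");print(env.read_state()["clock"])
```

```text
c3 [ 0.5332 -0.1724] -12.9 90.26 364.0
r3 [ 0.5326 -0.1748] -16.0 33.24 158.0
14.2417
```

View pics/placed.png

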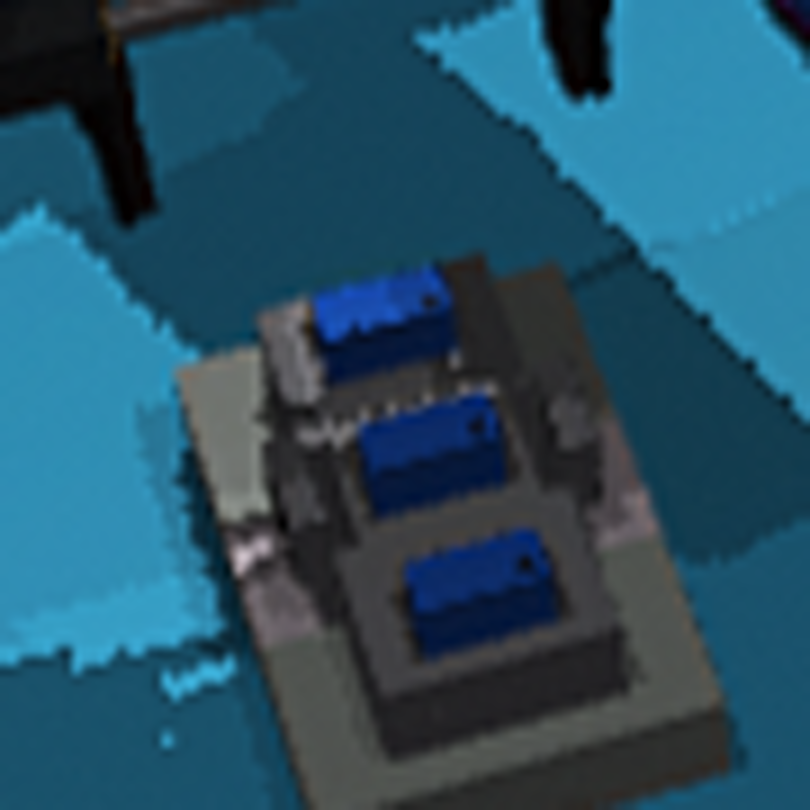

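All three relays sit at equal height, and the placed one stands upright at crop (385,320). Its measured offset is within about 2.5 mm of the pocket centre. Now the pinch.

Run:
```python
from fit import *
env.goto([.5335,-.1716,.13],[-90,0,167.1]);env.dwell(.2)
print(env.move_straight([.5335,-.1716,.037],rate=.06,force_limit=5))
env.dwell(.2);s=env.read_state();f0=np.array(s["force"]);print(s["position"],s["force"],s["clock"])
env.gripper_to(0.0,25);env.dwell(.3)
s=env.read_state();d=np.array(s["force"])-f0
y=np.radians(-12.9);print(s["opening"]*87,d,"along jaw",d[:2]@[-np.sin(y),np.cos(y)],s["wrist_torque"],s["position"])
p=env.grab_frame("scene");q=proj(p,[.52,-.17,.06])[0].astype(int);crop(p,q[0],q[1],45,8,"pics/pinch.png")
```

```text
False
[ 0.53363219 -0.17159918  0.0372468 ] [ 0.44135073 -0.58913884 -0.83490883] 16.6167
53.88215635330058 [-0.57455438  2.36835632  2.93358969] along jaw 2.1803124991838865 [0.55781809 0.053139   0.05354438] [ 0.5336175  -0.17149965  0.03709114]
```

View pics/pinch.png

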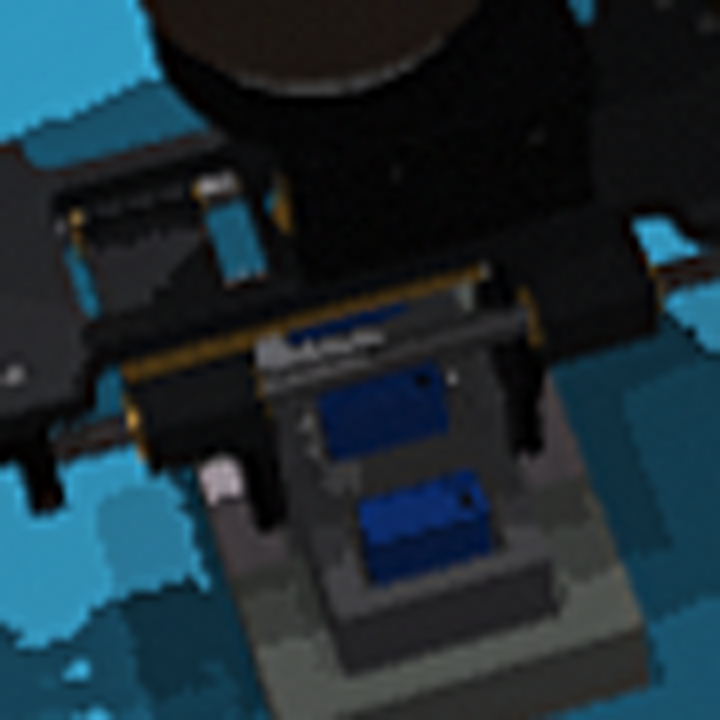

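Pinched: opening is about 54–56 mm, so both catches are at their stops, and the jaw force is balanced. Lifting gently with a small test rise first.

Run:
```python
from fit import *
P=env.read_state()["position"]
env.gripper_to(0.0,28)
print(env.move_straight([P[0],P[1],P[2]+.012],rate=.02,force_limit=12))
s=env.read_state();print(s["position"],s["force"],s["opening"]*87)
if s["force"][2]>-15:
  print(env.move_straight([P[0],P[1],P[2]+.10],rate=.04,force_limit=15))
env.dwell(.5)
s=env.read_state();print(s["position"],s["force"],s["opening"]*87,s["clock"])
V=[]
for n in("top","scene"):
  p=env.grab_frame(n);q=proj(p,[.52,-.17,.12])[0].astype(int)
  V.append(cv2.resize(p["image"][q[1]-60:q[1]+60,q[0]-60:q[0]+60],(390,390),interpolation=2))
cv2.imwrite("pics/lift.png",np.hstack(V))
fit([p],[box(x,0,.013,.029,.155,.1695) for x in(.037,)],[.533,-.172,np.radians(-12.9)],"c5",8)
```

```text
False
[ 0.533445   -0.17152915  0.04904416] [ 0.06048591  0.30541112 -2.58629721] 53.81256076004785
False
[ 0.53360183 -0.1715252   0.13708531] [ 0.70721824  0.35134871 -3.42875269] 53.68873318150976 21.4583
c5 [ 0.5333 -0.1718] -14.4 97.6 267.1
```

View pics/lift.png

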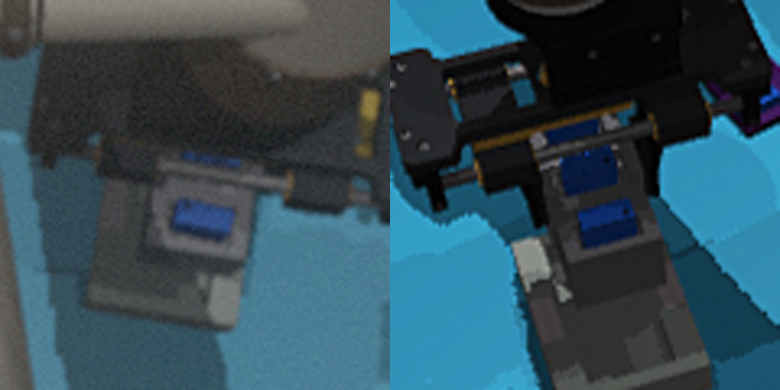

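The carrier is up 100 mm and looks level, about 2.6 N heavier as expected. The placed relay shows behind the slide bar at (580,135) scene and (210,160) top. Handing in.

```bash
python3 -c "
from workcell import env
s=env.read_state();print(s['clock'],s['position'],abs(s['qvel']).max() if hasattr(s['qvel'],'max') else s['qvel']);env.close_job()"
```

```text
21.5583 [ 0.5335907  -0.17151285  0.13709639] 0.05850174393551713
the job is handed in; nothing more can be done
```

The loose relay is in the carrier's empty pocket. The carrier is pinched by both catches and held 10 cm above its dock. I handed the job in at about 21.6 s; no verdict is reported.

**What I did**
- **Relay:** I took the plain blue block from the bin, gripped along its length (the gripper read 28.7 mm for the 29 mm length). I set it in the grey carrier's robot-side pocket. Contact came at TCP z = 0.058 m, the height expected for fully home.
- **Carrier:** I pinched both catches at 25 N while it was still docked, raised the grip to 28 N, and lifted it straight up 100 mm.

**Last checks**
- **Grip:** the opening held steady at about 53.7 mm. That is a little below the expected 56 mm, which I took as both catches at their stops, since the gripper also read slightly small on the relay.
- **Load:** the lift added about 2.6 N, which fits the carrier plus relay. The arm was still, and the carrier looked level in the pictures.
- **Relay seating:** after release, the picture showed the relay upright and level with its neighbours. After the lift it was partly hidden behind the gripper bar, so I confirmed it only by sight.

**Disagreements**
- The two cameras differed by 2–3 mm.
- The single-camera fit of the placed relay was poor and put it about 2.5 mm off the pocket centre, which is within tolerance.

I did not check the bin, board or spool again at the end. No unexpected contact force showed up at any point.

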